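# Tilt-table slip check of a sawn concrete specimen

## Task

Set the grey concrete specimen flat inside the yellow outline on the tilt table, long side running from handle to hinge, and let go of it without dropping it. Then lift the tilt plate by its red handle bar until the plate lines up with the orange pointer, and finish while still holding it there by the handle, steady, with the specimen still inside the outline. Do not shift the pointer, the brass weight, the red board eraser or the white bottle.

Things in the scene. Friction and masses are not known exactly. Their poses are not given: they have to be found in the camera images.
- specimen: sawn block of light grey concrete with darker stone specks, 60 (own x) x 45 (own y) x 32 mm high, about 0.2 kg, loose on the bench; origin at the centre of its underside, z up. It can be gripped across its 45 mm width.
- tilt_base: blue fixed base of the tilt table, 205 x 200 mm, 50 mm high, standing on the bench at a varying place and yaw; origin on the bench under its middle, x runs level from the handle side to the hinge side, y to the side that carries the white angle scale. The scale (a white rod frame, 118 mm to the +y side) stands up to 160 mm above the plate.
- hinge (a point): point on the plate's hinge axis at mid-width, 56 mm above the bench and 100 mm in +x from the base origin; the axis is parallel to the base's y. This frame turns with the plate: x from the handle to the hinge, y along the axis, z out of the plate's top.
- outline (a point): centre of the yellow painted rectangle on the black rubber-topped plate (inside 92 mm along x, 78 mm along y), on the plate's top face, 60 mm above the bench when the plate is flat, 90 mm from the hinge axis and 15 mm off mid-width to -y; turns with the plate, axes as at the hinge. The plate is 190 (x) x 170 (y) x 8 mm. The rubber holds the specimen by friction at all marked angles if the plate is moved smoothly.
- handle (a point): red round handle bar of the plate, 14 mm thick, 134 mm long along y, on two thin steel arms 110 mm apart that join it to the plate, a fixed part of the plate; this point is the middle of the bar, 235 mm from the hinge axis, 56 mm above the bench when the plate is flat, with 38 mm free between the bar and the plate's edge; turns with the plate, axes as at the hinge. It can be pinched from above with the fingers on its two long sides; the bar may turn between the fingers.
- tilt_plate (a joint): angle of the plate in rad: 0 lying flat on the base, grows as the handle end rises, up to 1.2. It moves freely and falls back when let go; about 0.6 kg with the handle.
- pointer (a joint): angle of the orange pointer in rad, on the same hinge axis and measured the same way, so the plate lines up with it when both angles are equal; 0.3 to 0.6 at the start, held by friction, not to be moved.
- pointer_tip (a point): end of the orange pointer arm, 205 mm from the hinge axis, 102 mm to the +y side of mid-width (the plate's edge is at 85 mm); x runs along the pointer towards the hinge, y along the axis.
- weight: brass weight with a knob, 48 mm across, 66 mm high, loose; origin at the centre of its underside. Leave alone.
- eraser: red whiteboard eraser, 100 x 48 x 29 mm, loose; origin at the centre of its underside. Leave alone.
- bottle: white bottle with a blue label, 44 mm across, 130 mm high, loose; origin at the centre of its underside. Leave alone.
Not all that is in view belongs to the job. What is meant by the specimen is not pink, and is the smaller of those in its own colour.

How it is judged:
On the way:
1. the specimen lies released inside the outline, with the plate flat (x of specimen in the frame of outline between -0.018 and 0.018 m and y of specimen in the frame of outline between -0.018 and 0.018 m and z of specimen in the frame of outline between -0.006 and 0.006 m and angle between the x axis of specimen and the x axis of outline, either way round below 0.25 rad and angle between the z axis of specimen and the z axis of outline, either way round below 0.1 rad and contact force between the fingers and specimen below 0.1 N and linear speed of specimen below 0.03 m/s and value of joint tilt_plate below 0.04 rad), for 0.3 s.
At the end, for the whole second after the job is handed in: The plate is held still by the fingers on its handle (more than 1 N) within 0.06 rad of the pointer's angle; the specimen, untouched by the robot, lies flat on the plate with its centre within 18 mm of the outline's centre along x and y and its long side within 0.25 rad of the plate's x (x of specimen in the frame of outline between -0.018 and 0.018 m and y of specimen in the frame of outline between -0.018 and 0.018 m and z of specimen in the frame of outline between -0.006 and 0.006 m and angle between the x axis of specimen and the x axis of outline, either way round below 0.25 rad and angle between the z axis of specimen and the z axis of outline, either way round below 0.1 rad and angle between the x axis of outline and the x axis of pointer_tip, either way round below 0.06 rad and velocity of joint tilt_plate between -0.05 and 0.05 rad/s and contact force between the fingers and handle_bar above 1 N and contact force between each of the arm, the fingers and specimen below 0.1 N and linear speed of specimen below 0.03 m/s); the arm keeps its last pose, push and grip.
It fails at once if the pointer is shifted by more than 10 mm (distance of pointer_tip from where it was at the start of the episode above 0.01 m).
It fails at once if the specimen is dropped (falls faster than 0.6 m/s out of the fingers) (contact force between the fingers and specimen below 0.05 N and linear speed of specimen above 0.6 m/s).
It fails at once if the weight is shifted by more than 25 mm (distance of weight from where it was at the start of the episode above 0.025 m).
It fails at once if the eraser is shifted by more than 25 mm (distance of eraser from where it was at the start of the episode above 0.025 m).
It fails at once if the bottle is shifted by more than 25 mm (distance of bottle from where it was at the start of the episode above 0.025 m).
It also fails if it takes over 48 s, if anything falls off the work surface, if the arm or the gripper's body presses on something with over 40 N, if the wrist force passes 120 N, or if a joint passes its speed limit or range.

## Robot

A 6-joint arm with a two-finger parallel gripper is mounted at the origin on the work surface. World frame = base frame: x ahead of the robot, y to its left, z up, the work surface at z = 0. Lengths are in m, angles in rad, forces in N, time in s.
With the tool pointing down it reaches from about 0.25 to 0.775 m from the base axis. Payload 4 kg.
Tool frame: the origin (TCP) lies at the centre of the arm's flange, where the gripper is bolted on; the fingertips stand 173 mm ahead of it and the grasp point (between the pads) lies 155 mm ahead of it; z points along the fingers, y is the line along which they close (so a half turn about z gives the same grasp; the last joint's range is limited). The gripper opens to 85 mm and grips with 20 to 120 N. Pads are 22 mm wide; open, the fingers measure 114 mm over their backs; the gripper's body (76 mm by 85 mm) begins 54 mm behind the grasp point. The pads swing forward as they close: fully open they stand 13 mm farther back than shut.
Start: joints at [1.031, 0.087, 1.371, -0, 1.684, -0.103], TCP at [0.233, 0.498, 0.405] pointing down, gripper open.
Joint ranges: [-3.1, 3.1], [-0.76, 2.03], [0.27, 2.55], [-1.08, 4.22], [0.17, 2.65], [-2.57, 2.57]. Speed limits (rad/s): [2.79, 2.79, 3.14, 3.14, 3.14, 3.14].

## Interface

Orientations are given as a rotation vector (axis times angle).
In Python, from plant import get_state, camera, camera_params, hand_in, look_for, masks_of, tip_of gives the robot as it stands. The module is installed in compiled form; this text tells all that it offers.
- The arm moves only by the tool step_arm, never from a script. Its argument "series" is a list of rows, each an object with "travel": the shift along the tool's x, y, z in cm, a list of three; "turn": the turn, a rotation vector about the tool's x, y, z in degrees, a list of three; "grip": the closure, from -1 (fully open) to 1 (shut). In form: [{"travel": [dx, dy, dz], "turn": [rx, ry, rz], "grip": grip}, ...]. A call has 1 to 20 rows; each row shifts and turns the commanded pose from where the row before left it, along the tool's axes as they then stand; what a row does not reach is not made up. A row lasts 1/12 s, in which the tool goes at most 41.7 mm and 7.16 degrees, less where a joint would pass 70% of its speed; a pose out of reach is approached as far as the arm can. A call is refused whole if a number of a shift passes 4.17 or a number of a turn 7.16, either way. A call with a gripper value outside its range is refused whole. The fingers move at their own pace and stop on an object; the grip force is fixed at half the most. Time passes only in rows, so rows that do not move let the fingers close. It gives the time, the measured TCP pose, the force, the opening and the grip force at its end, in the units of the state.
- get_state(): the state, without advancing time (a new reading comes with each control period).
- camera(name): name is "side" or "top" or "wrist"; returns the picture (400x640x3 uint8, red, green, blue); there is no depth.
- camera_params(name): a dict with "K" (3x3 intrinsics, pixels), "xyz" and "orientation" of the camera in the world; the wrist camera has in their place "T_tool_cam" (4x4, takes a point from camera to tool coordinates, whose origin is the TCP and whose axes are the flange's). Camera axes: x right, y up, looking along -z (the intrinsics and any distortion apply to the point x, -y, -z); pixel columns grow to the right and rows downward; lengths in m; the calibration is good to about 2 mm. The wrist camera is an equidistant fisheye: a pixel r from the principal point sees the ray r / f radians off the axis. A picture is of the moment at which its call begins: read the wrist's pose just before it. camera_params takes no time and is no camera call.
- hand_in(): hands the job in; it is judged then, once.
Trained networks look in the newest picture that a camera, given by its name, has taken for a name from the list of things; names that differ only in an ending like _2 or _b are one class to them, and where a whole thing is asked for, a point or a joint stands for the part that bears it (a point fixed in the world has none). Each returns a list of dicts, best first, with "confidence" (0 to 1); they miss things now and then, are a little off and sometimes report something else, mostly with a low value. They report only what shows in the picture. A call takes as long as a camera call. They do not tell look-alikes from the thing itself.
- look_for(target, camera): "xy" ([column, row] in pixels, amid what is visible of it).
- masks_of(target, camera): "pixels" (400x640 bool, what is visible of it) and "xy" ([column, row] in pixels, amid what is visible of it).
- tip_of(target, camera): "xy" ([column, row] in pixels: a listed point, or the origin of a listed thing).
The state is a dict: "t": time; "joint_pos": joint angles; "qd": joint speeds; "joint_efforts": joint torques, N m; "position": TCP position; "tool_rot": TCP orientation; "wrist_force": force on the tool from outside, world axes, zero at the start; "moment": the same for the moment, N m; "opening": finger opening in m; "grip_force": force on a finger pad.
Only numpy, scipy, OpenCV 4.12 (cv2) and the standard library are available. Lean on these libraries where they do the work, as an engineer would, in place of code of your own. Each camera call takes 0.05 s, during which the arm holds its last target. There are 200 camera calls.

## Working session

There is one attempt and no reset: what is moved stays moved. The work goes in short steps, Python scripts to look and compute and a tool call to move; the robot and the scene stay as the last step left them, time stands still between calls to the robot, and variables do not carry over. Pictures are saved under pics/ and viewed, at most 10 in all, crops included, and the job is handed in when it is done.

Besides the shell and the picture viewer there is one more tool, called after "Request:" by a JSON object that holds its "name" and its "arguments", one argument or row to a line. step_arm: Moves the arm, as the interface text tells. Its arguments: {"type":"object","properties":{"series":{"type":"array","items":{"type":"object","properties":{"travel":{"type":"array","items":{"type":"number"}},"turn":{"type":"array","items":{"type":"number"}},"grip":{"type":"number"}}}}},"required":["series"]}

```bash
mkdir -p pics; cat > h.py <<'E'
import numpy as np, cv2
from scipy.spatial.transform import Rotation as R
from plant import *
def ray(cam,px):
    p=camera_params(cam);K=np.array(p["K"])
    o=p["orientation"]; o=np.array(o); M=R.from_rotvec(o).as_matrix() if o.size==3 else (o if o.shape==(3,3) else R.from_quat(o).as_matrix())
    u=np.linalg.inv(K)@[px[0],px[1],1]; d=M@np.array([u[0],-u[1],-1]); return np.array(p["xyz"]),d
def onz(cam,px,z):
    c,d=ray(cam,px); return c+d*(z-c[2])/d[2]
def tri(pa,pb,ca="top",cb="side"):
    a,d=ray(ca,pa);b,e=ray(cb,pb);d=d/np.linalg.norm(d);e=e/np.linalg.norm(e)
    s=np.linalg.lstsq(np.c_[d,-e],b-a,rcond=None)[0]; p=a+d*s[0];q=b+e*s[1]
    return (p+q)/2,np.linalg.norm(p-q)
E
python3 - <<'E'
from h import *
for c in("top","side"):
    im=camera(c);cv2.imwrite(f"pics/{c}0.png",im[:,:,::-1])
    p=camera_params(c);print(c,p)
    for t in("outline","handle","hinge","pointer_tip","tilt_base"):
        print(t,[(np.round(r["xy"]),round(r["confidence"],2)) for r in tip_of(t,c)][:3])
    for t in("specimen","weight","eraser","bottle"):
        print(t,[(np.round(r["xy"]),r["pixels"].sum(),round(r["confidence"],2)) for r in masks_of(t,c)][:5])
print(camera_params("wrist"));print(get_state())
E
```

```text
top {'K': array([[480.59584852,   0.        , 317.97320805],
       [  0.        , 480.59584852, 205.43610714],
       [  0.        ,   0.        ,   1.        ]]), 'xyz': array([0.40156695, 0.02230379, 1.31861614]), 'orientation': array([ 0.12356292, -0.10200762, -1.57010671])}
outline [(array([301., 191.]), 0.71)]
handle [(array([296., 249.]), 0.56)]
hinge [(array([299., 158.]), 0.9)]
pointer_tip [(array([253., 218.]), 0.75)]
tilt_base [(array([294., 199.]), 0.62)]
specimen [(array([394., 213.]), np.int64(443), 0.94), (array([380., 258.]), np.int64(698), 0.79), (array([410., 168.]), np.int64(404), 0.74), (array([287., 196.]), np.int64(6918), 0.68)]
weight [(array([456., 266.]), np.int64(313), 0.62)]
eraser [(array([456., 202.]), np.int64(650), 0.73), (array([253., 202.]), np.int64(171), 0.31), (array([294., 200.]), np.int64(4840), 0.19)]
bottle [(array([175., 246.]), np.int64(338), 0.91)]
side {'K': array([[469.12208284,   0.        , 319.65783583],
       [  0.        , 469.12208284, 201.91327075],
       [  0.        ,   0.        ,   1.        ]]), 'xyz': array([0.53236822, 0.90
[... 1112 characters left out ...]
       1.00000000e+00]])}
{'t': 1.0, 'joint_pos': array([ 1.03087727e+00,  8.71836133e-02,  1.37068302e+00, -1.74923776e-05,
        1.68362256e+00, -1.03140923e-01]), 'qd': array([-0.00099046, -0.0007471 ,  0.00209432,  0.00064973,  0.00100679,
        0.0001302 ]), 'joint_efforts': array([ 1.29547891e-03, -3.51730049e+01, -3.13472450e+01, -1.37978554e-04,
        2.49919622e-04, -6.52187168e-06]), 'position': array([0.23268696, 0.49834923, 0.40475847]), 'tool_rot': array([6.80641139e-01, 3.06692403e+00, 1.45558333e-04]), 'wrist_force': array([ 0.86852452,  0.27476709, -0.44280065]), 'moment': array([-0.00500608,  0.04613781, -0.00599058]), 'grip_force': 0.0, 'opening': 0.08533762286131767}
```

View pics/top0.png

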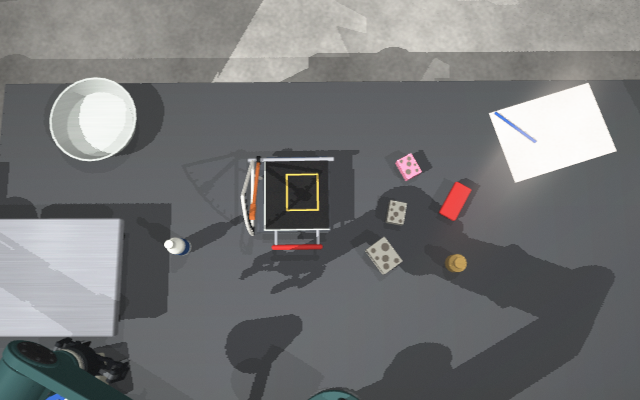

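View pics/side0.png

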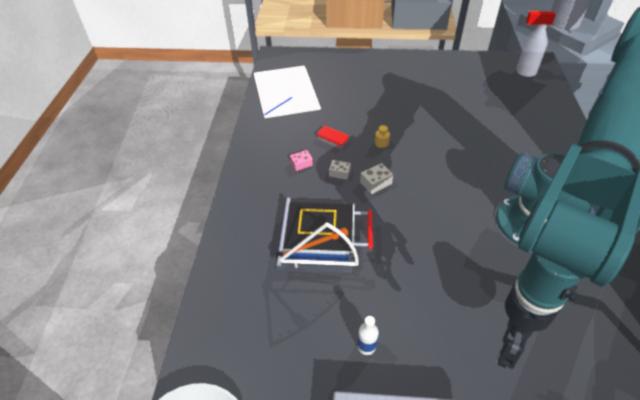

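The top view shows the small grey specimen at (396,212) next to a larger grey decoy at (383,256) and a pink one at (409,167). The tilt table is centred near (296,195) with its handle at (297,247). The side view shows the specimen at (339,170), the outline at (318,222) and the handle at (370,229).

```bash
python3 - <<'E'
from h import *
def cc(cam,lo,hi,box):
    im=cv2.cvtColor(cv2.imread(f"pics/{cam}0.png"),cv2.COLOR_BGR2HSV);m=cv2.inRange(im,lo,hi);k=np.zeros_like(m);x0,y0,x1,y1=box;k[y0:y1,x0:x1]=m[y0:y1,x0:x1];return k
# yellow outline
ot=cc("top",(22,120,100),(35,255,255),(275,165,330,220)); p=cv2.findNonZero(ot)
rt=cv2.minAreaRect(p);bx=cv2.boxPoints(rt); C=np.array([onz("top",q,.06) for q in bx]);print("outline corners",C.round(3),C.mean(0),[np.linalg.norm(C[i]-C[i-1]).round(3) for i in range(4)])
ht=cc("top",(0,150,80),(6,255,255),(265,235,330,256))|cc("top",(174,150,80),(180,255,255),(265,235,330,256))
hp=cv2.findNonZero(ht);rh=cv2.minAreaRect(hp);bh=np.array([onz("top",q,.06) for q in cv2.boxPoints(rh)]);print("handle",bh.round(3),bh.mean(0))
hs=cc("side",(0,150,80),(6,255,255),(360,205,385,255))|cc("side",(174,150,80),(180,255,255),(360,205,385,255))
b2=np.array([onz("side",q,.06) for q in cv2.boxPoints(cv2.minAreaRect(cv2.findNonZero(hs)))]);print("handle side",b2.mean(0))
os=cc("side",(22,120,100),(35,255,255),(285,195,350,245));b3=np.array([onz("side",q,.06) for q in cv2.boxPoints(cv2.minAreaRect(cv2.findNonZero(os)))]);print("outline side",b3.mean(0))
for t in("hinge","tilt_base"):pass
print("hinge",onz("top",(299,158),.056),onz("side",(286,227),.056))
# specimen
camera("top");S=[r for r in masks_of("specimen","top") if np.hypot(*(r["xy"]-np.array([396,212])))<12][0]
m=S["pixels"].astype(np.uint8);sp=cv2.boxPoints(cv2.minAreaRect(cv2.findNonZero(m)));q=np.array([onz("top",v,.03) for v in sp]);print("spec top",q.round(3),q.mean(0))
print("sp side",onz("side",(339,168),.03))
# pointer
pt=cc("top",(6,170,120),(17,255,255),(235,150,270,240));ps=cc("side",(6,170,120),(17,255,255),(280,220,360,265))
for n,k in(("top",pt),("side",ps)):
    pp=cv2.findNonZero(k)[:,0]; print(n,len(pp),pp[pp[:,1].argmin()],pp[pp[:,1].argmax()],pp[pp[:,0].argmin()],pp[pp[:,0].argmax()])
print("tip",tri((253,218),(349,235)))
print("bottle",onz("top",(178,247),.06),"weight",onz("top",(456,264),.03),"eraser",onz("top",(456,202),.03),"big",onz("top",(380,258),.03),"pink",onz("top",(410,168),.03))
for c in("top","side"):
    im=cv2.imread(f"pics/{c}0.png"); x,y=(235,145) if c=="top" else(270,195); cr=cv2.resize(im[y:y+110,x:x+115],None,fx=3.4,fy=5,interpolation=cv2.INTER_CUBIC); globals()[c]=cr
cv2.imwrite("pics/c1.png",np.hstack([top,side]))
E
```

```text
outline corners [[0.672 0.128 0.06 ]
 [0.671 0.039 0.06 ]
 [0.571 0.039 0.06 ]
 [0.572 0.127 0.06 ]] [0.62142414 0.08326169 0.06      ] [np.float64(0.1), np.float64(0.088), np.float64(0.1), np.float64(0.087)]
handle [[0.482 0.16  0.06 ]
 [0.482 0.029 0.06 ]
 [0.469 0.029 0.06 ]
 [0.469 0.16  0.06 ]] [0.47522382 0.09453564 0.06      ]
handle side [0.47428158 0.09622503 0.06      ]
outline side [0.6208699 0.0778315 0.06     ]
hinge [0.71346409 0.0905051  0.056     ] [0.70337497 0.10207119 0.056     ]
spec top [[ 0.54  -0.138  0.03 ]
 [ 0.604 -0.149  0.03 ]
 [ 0.596 -0.198  0.03 ]
 [ 0.532 -0.187  0.03 ]] [ 0.56826658 -0.16802986  0.03      ]
sp side [ 0.56947506 -0.16680317  0.03      ]
top 166 [257 163] [249 218] [249 214] [259 163]
side 198 [342 228] [300 248] [300 248] [347 230]
tip (array([0.53432572, 0.19718362, 0.15681898]), np.float64(0.009629444628184455))
bottle [0.47456486 0.40698202 0.06      ] weight [ 0.42976738 -0.32599086  0.03      ] eraser [ 0.59605272 -0.33301271  0.03      ] big [ 0.44595032 -0.12508547  0.03      ] pink [ 0.69044532 -0.21175996  0.03      ]
```

View pics/c1.png

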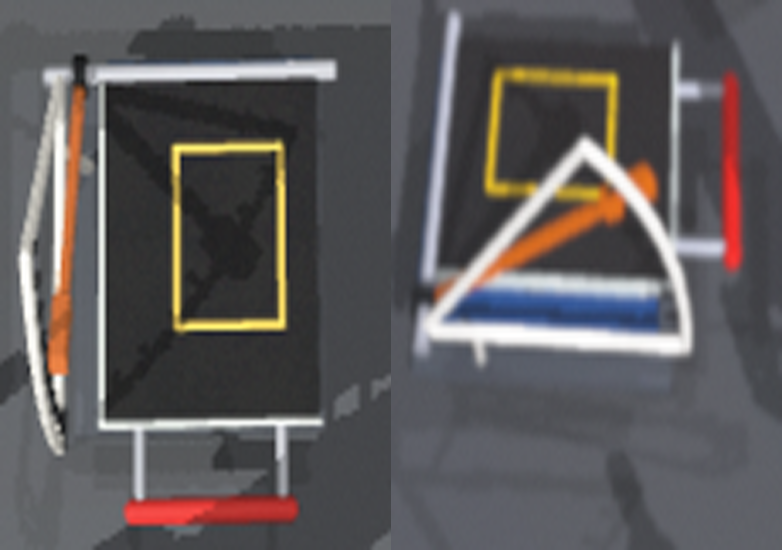

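The crop shows the table square to the world axes, yaw about 0. Its handle bar is at x≈0.475, y≈0.095, and the outline is at (0.621, 0.081), which agrees with the given geometry. The orange pointer runs up beside the scale. I'm moving over the specimen now, which needs about -15° of turn.

Request:
{"name": "step_arm", "arguments": {
  "series": [
    {"travel": [0,0,0],"turn": [0,0,-5],"grip": -1},
    {"travel": [0,0,0],"turn": [0,0,-5],"grip": -1},
    {"travel": [0,0,0],"turn": [0,0,-5],"grip": -1},
    {"travel": [-2.2,-3,0],"turn": [0,0,0],"grip": -1},
    {"travel": [-2.2,-3,0],"turn": [0,0,0],"grip": -1},
    {"travel": [-2.2,-3,0],"turn": [0,0,0],"grip": -1},
    {"travel": [-2.2,-3,0],"turn": [0,0,0],"grip": -1},
    {"travel": [-2.2,-3,0],"turn": [0,0,0],"grip": -1},
    {"travel": [-2.2,-3,0],"turn": [0,0,0],"grip": -1},
    {"travel": [-2.2,-3,0],"turn": [0,0,0],"grip": -1},
    {"travel": [-2.2,-3,0],"turn": [0,0,0],"grip": -1},
    {"travel": [-2.2,-3,0],"turn": [0,0,0],"grip": -1},
    {"travel": [-2.2,-3,0],"turn": [0,0,0],"grip": -1},
    {"travel": [-2.2,-3,0],"turn": [0,0,0],"grip": -1},
    {"travel": [-2.2,-3,0],"turn": [0,0,0],"grip": -1},
    {"travel": [-2.2,-3,0],"turn": [0,0,0],"grip": -1},
    {"travel": [-2.2,-3,0],"turn": [0,0,0],"grip": -1},
    {"travel": [-2.2,-3,0],"turn": [0,0,0],"grip": -1},
    {"travel": [-2.2,-3,0],"turn": [0,0,0],"grip": -1},
    {"travel": [-2.2,-3,0],"turn": [0,0,0],"grip": -1}
  ]
}}

```text
t: 2.77
position: [0.5126, -0.0709, 0.4049]
tool_rot: [0.275, 3.129, 0.0]
wrist_force: [0.6, 0.2, 0.2]
opening: 0.0855
grip_force: 0.0
```

Request:
{"name": "step_arm", "arguments": {
  "series": [
    {"travel": [-2.2,-3,0],"turn": [0,0,0],"grip": -1},
    {"travel": [-2.2,-3,0],"turn": [0,0,0],"grip": -1},
    {"travel": [-2.2,-3,0],"turn": [0,0,0],"grip": -1},
    {"travel": [0,0,3],"turn": [0,0,0],"grip": -1},
    {"travel": [0,0,3],"turn": [0,0,0],"grip": -1},
    {"travel": [0,0,0],"turn": [0,0,0],"grip": -1},
    {"travel": [0,0,0],"turn": [0,0,0],"grip": -1}
  ]
}}

```text
t: 3.35
position: [0.5611, -0.169, 0.3424]
tool_rot: [-0.274, -3.124, -0.003]
wrist_force: [-0.1, -0.1, -0.1]
opening: 0.0855
grip_force: 0.0
```

```bash
cat >> h.py <<'E'
def wproj(P,s):
    p=camera_params("wrist");T=np.eye(4);T[:3,:3]=R.from_rotvec(s["tool_rot"]).as_matrix();T[:3,3]=s["position"]
    W=T@np.array(p["T_tool_cam"]); return W,np.array(p["K"])
def wz(px,z,s):
    W,K=wproj(None,s);d=np.array([(px[0]-K[0,2])/K[0,0],(px[1]-K[1,2])/K[1,1]]);r=np.hypot(*d);a=np.sin(r)/max(r,1e-9)
    v=W[:3,:3]@np.array([d[0]*a,-d[1]*a,-np.cos(r)]);c=W[:3,3];return c+v*(z-c[2])/v[2]
def totool(D,s): return R.from_rotvec(s["tool_rot"]).as_matrix().T@D
E
python3 - <<'E'
from h import *
s=get_state();im=camera("wrist");cv2.imwrite("pics/w1.png",im[:,:,::-1])
print(s["position"],R.from_rotvec(s["tool_rot"]).as_matrix().round(3),s["joint_pos"].round(2))
for r in masks_of("specimen","wrist")[:4]:
    b=cv2.boxPoints(cv2.minAreaRect(cv2.findNonZero(r["pixels"].astype(np.uint8))));q=np.array([wz(v,.032,s) for v in b]);print(r["confidence"],r["pixels"].sum(),r["xy"],q.round(3)[:,:2].tolist(),q.mean(0))
print([(r["xy"],wz(r["xy"],0,s)) for r in tip_of("specimen","wrist")][:4])
# pointer fit
im=cv2.imread("pics/side0.png");h=cv2.cvtColor(im,cv2.COLOR_BGR2HSV)
for cam,bx in(("side",(280,220,360,265)),("top",(235,150,270,240))):
    im=cv2.imread(f"pics/{cam}0.png");m=cv2.inRange(cv2.cvtColor(im,cv2.COLOR_BGR2HSV),(5,150,100),(18,255,255));ys,xs=np.nonzero(m[bx[1]:bx[3],bx[0]:bx[2]]);xs+=bx[0];ys+=bx[1]
    pts=[]
    for x,y in zip(xs,ys):
        c,d=ray(cam,(x,y));t=(.1975-c[1])/d[1];pts.append(c+d*t)
    pts=np.array(pts);dx=.710-pts[:,0];dz=pts[:,2]-.056;k=np.hypot(dx,dz)>.08
    print(cam,"angle",np.median(np.arctan2(dz[k],dx[k])),np.hypot(dx,dz).max())
E
```

```text
[ 0.56107409 -0.16901609  0.3424357 ] [[-0.985  0.174 -0.005]
 [ 0.174  0.985  0.002]
 [ 0.005  0.001 -1.   ]] [-0.39  0.19  1.38  0.    1.58 -1.78]
0.79 3115 [316.3, 199.9] [[0.595, -0.202], [0.532, -0.188], [0.541, -0.145], [0.604, -0.157]] [ 0.56817739 -0.17331236  0.032     ]
0.6 2240 [299.6, 308.9] [[0.675, -0.247], [0.642, -0.203], [0.705, -0.169], [0.745, -0.215]] [ 0.69156496 -0.20859737  0.032     ]
[([330.5, 78.0], array([ 0.45399763, -0.13718961,  0.        ])), ([301.8, 301.8], array([ 0.69431188, -0.21203377,  0.        ])), ([315.5, 194.2], array([ 0.56863775, -0.17283009,  0.        ]))]
side angle 0.5905601698413339 0.21191872945432383
top angle 0.6398734792111338 0.2369856785093531
```

View pics/w1.png

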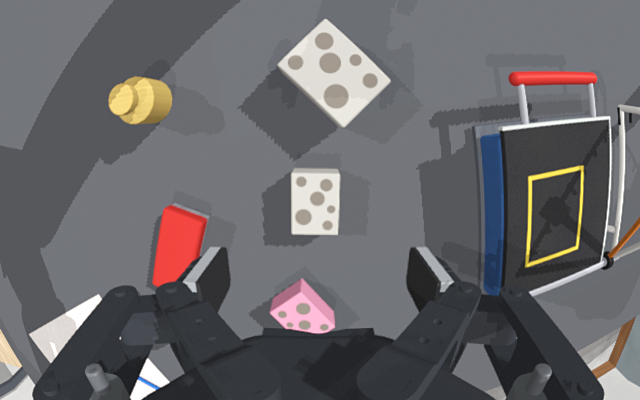

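The wrist view shows the specimen at (316,202), square to the fingers, with the pink block at (303,308), the eraser at (180,245) and free room at both fingers. I'm descending and gripping.

Request:
{"name": "step_arm", "arguments": {
  "series": [
    {"travel": [-0.8,-0.1,2],"turn": [0,0,0],"grip": -1},
    {"travel": [0,0,2.5],"turn": [0,0,0],"grip": -1},
    {"travel": [0,0,2.5],"turn": [0,0,0],"grip": -1},
    {"travel": [0,0,2.5],"turn": [0,0,0],"grip": -1},
    {"travel": [0,0,2.5],"turn": [0,0,0],"grip": -1},
    {"travel": [0,0,2.5],"turn": [0,0,0],"grip": -1},
    {"travel": [0,0,1.8],"turn": [0,0,0],"grip": -1},
    {"travel": [0,0,0],"turn": [0,0,0],"grip": -1},
    {"travel": [0,0,0],"turn": [0,0,0],"grip": -1},
    {"travel": [0,0,0],"turn": [0,0,0],"grip": 0.2},
    {"travel": [0,0,0],"turn": [0,0,0],"grip": 0.2},
    {"travel": [0,0,0],"turn": [0,0,0],"grip": 0.2},
    {"travel": [0,0,0],"turn": [0,0,0],"grip": 0.2},
    {"travel": [0,0,0],"turn": [0,0,0],"grip": 0.2},
    {"travel": [0,0,0],"turn": [0,0,0],"grip": 0.2},
    {"travel": [0,0,0],"turn": [0,0,0],"grip": 0.2},
    {"travel": [0,0,0],"turn": [0,0,0],"grip": 0.2}
  ]
}}

```text
t: 4.92
position: [0.5701, -0.1719, 0.1843]
tool_rot: [0.274, 3.125, -0.002]
wrist_force: [-0.5, 0.1, 5.5]
opening: 0.0438
grip_force: 64.9
```

Request:
{"name": "step_arm", "arguments": {
  "series": [
    {"travel": [0,0,-1],"turn": [0,0,0],"grip": 0.2},
    {"travel": [0,0,-2],"turn": [0,0,0],"grip": 0.2},
    {"travel": [0,0,-2],"turn": [0,0,0],"grip": 0.2},
    {"travel": [0,0,-2],"turn": [0,0,0],"grip": 0.2},
    {"travel": [0,0,-2],"turn": [0,0,0],"grip": 0.2},
    {"travel": [0,0,-2],"turn": [0,0,-2],"grip": 0.2},
    {"travel": [0,0,-1],"turn": [0,0,-4],"grip": 0.2},
    {"travel": [0,0,0],"turn": [0,0,-4],"grip": 0.2},
    {"travel": [0,0,0],"turn": [0,0,0],"grip": 0.2},
    {"travel": [0,0,0],"turn": [0,0,0],"grip": 0.2}
  ]
}}

```text
t: 5.75
position: [0.5688, -0.1713, 0.301]
tool_rot: [-0.004, -3.14, -0.001]
wrist_force: [0.3, 0.0, -3.6]
opening: 0.0436
grip_force: 63.9
```

Request:
{"name": "step_arm", "arguments": {
  "series": [
    {"travel": [-0.2,1,0],"turn": [0,0,0],"grip": 0.2},
    {"travel": [-0.4,2,0],"turn": [0,0,0],"grip": 0.2},
    {"travel": [-0.4,2,0],"turn": [0,0,0],"grip": 0.2},
    {"travel": [-0.4,2,0],"turn": [0,0,0],"grip": 0.2},
    {"travel": [-0.4,2,0],"turn": [0,0,0],"grip": 0.2},
    {"travel": [-0.4,2,0],"turn": [0,0,0],"grip": 0.2},
    {"travel": [-0.4,2,0],"turn": [0,0,0],"grip": 0.2},
    {"travel": [-0.4,2,0],"turn": [0,0,0],"grip": 0.2},
    {"travel": [-0.4,2,0],"turn": [0,0,0],"grip": 0.2},
    {"travel": [-0.4,2,0],"turn": [0,0,0],"grip": 0.2},
    {"travel": [-0.4,2,0],"turn": [0,0,0],"grip": 0.2},
    {"travel": [-0.4,2,0],"turn": [0,0,0],"grip": 0.2},
    {"travel": [-0.4,2,0],"turn": [0,0,0],"grip": 0.2},
    {"travel": [-0.2,1.2,0],"turn": [0,0,0],"grip": 0.2},
    {"travel": [0,0,0],"turn": [0,0,0],"grip": 0.2},
    {"travel": [0,0,0],"turn": [0,0,0],"grip": 0.2},
    {"travel": [0,0,0],"turn": [0,0,0],"grip": 0.2}
  ]
}}

```text
t: 7.17
position: [0.6211, 0.09, 0.3013]
tool_rot: [-0.002, -3.141, 0.001]
wrist_force: [0.4, 0.5, -3.0]
opening: 0.0438
grip_force: 63.8
```

```bash
python3 - <<'E'
from h import *
s=get_state();im=camera("wrist");cv2.imwrite("pics/w2.png",im[:,:,::-1])
print(s["position"],R.from_rotvec(s["tool_rot"]).as_matrix().round(3),s["opening"],s["grip_force"],s["wrist_force"],s["joint_pos"].round(2))
m=cv2.inRange(cv2.cvtColor(im,cv2.COLOR_RGB2HSV),(22,120,100),(35,255,255));p=cv2.findNonZero(m)
print(len(p));b=cv2.boxPoints(cv2.minAreaRect(p));q=np.array([wz(v,.06,s) for v in b]);print(q.round(3)[:,:2].tolist(),q.mean(0))
print([(r["xy"],wz(r["xy"],.06,s)) for r in tip_of("outline","wrist")][:2],[(r["xy"],wz(r["xy"],.056,s)) for r in tip_of("handle","wrist")][:2])
E
```

```text
[0.62113274 0.08999609 0.30125286] [[-1.     0.001 -0.001]
 [ 0.001  1.    -0.001]
 [ 0.001 -0.001 -1.   ]] 0.0437993659797243 63.84902000427246 [ 0.40315071  0.48096178 -3.01533198] [ 0.05  0.3   1.33 -0.    1.51 -1.52]
2191
[[0.57, -0.364], [0.434, -0.253], [0.573, 0.132], [0.67, 0.11]] [ 0.561585   -0.09363102  0.06      ]
[] [([326.2, 11.0], array([0.47567854, 0.09533192, 0.056     ]))]
```

View pics/w2.png

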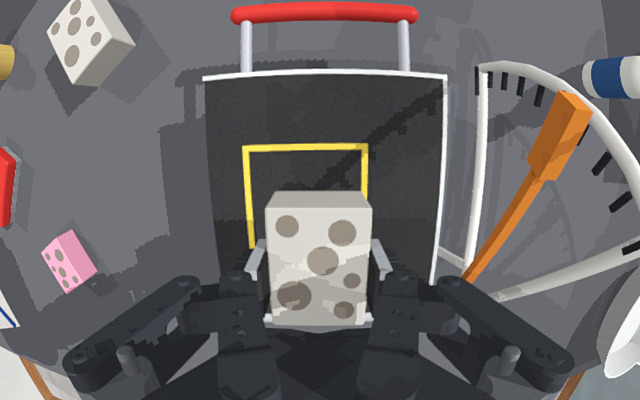

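The specimen is held square, with its top face near (318,260). The outline shows behind it, top edge (244–367,147), and the handle bar is at (326,12), giving y=0.0953, which matches. I'll correct y by -0.95 cm and go down onto the plate.

Request:
{"name": "step_arm", "arguments": {
  "series": [
    {"travel": [0,-0.5,0.5],"turn": [0,0,0],"grip": 0.2},
    {"travel": [0,-0.4,1],"turn": [0,0,0],"grip": 0.2},
    {"travel": [0,0,1],"turn": [0,0,0],"grip": 0.2},
    {"travel": [0,0,1],"turn": [0,0,0],"grip": 0.2},
    {"travel": [0,0,1],"turn": [0,0,0],"grip": 0.2},
    {"travel": [0,0,0.5],"turn": [0,0,0],"grip": 0.2},
    {"travel": [0,0,0.3],"turn": [0,0,0],"grip": 0.2},
    {"travel": [0,0,0.2],"turn": [0,0,0],"grip": 0.2},
    {"travel": [0,0,0],"turn": [0,0,0],"grip": 0.2},
    {"travel": [0,0,0],"turn": [0,0,0],"grip": 0.2}
  ]
}}

```text
t: 8.15
position: [0.6215, 0.0817, 0.2472]
tool_rot: [0.0, 3.141, 0.0]
wrist_force: [0.3, -0.6, -1.5]
opening: 0.0436
grip_force: 63.9
```

Request:
{"name": "step_arm", "arguments": {
  "series": [
    {"travel": [0,0,0.1],"turn": [0,0,0],"grip": 0.2},
    {"travel": [0,0,0.1],"turn": [0,0,0],"grip": 0.2},
    {"travel": [0,0,0],"turn": [0,0,0],"grip": 0.2},
    {"travel": [0,0,0],"turn": [0,0,0],"grip": 0.2}
  ]
}}

```text
t: 8.48
position: [0.6213, 0.0815, 0.2449]
tool_rot: [0.001, 3.141, 0.0]
wrist_force: [-0.2, 0.5, -3.5]
opening: 0.0436
grip_force: 63.9
```

Request:
{"name": "step_arm", "arguments": {
  "series": [
    {"travel": [0,0,0.1],"turn": [0,0,0],"grip": 0.2},
    {"travel": [0,0,0],"turn": [0,0,0],"grip": 0.2},
    {"travel": [0,0,0],"turn": [0,0,0],"grip": 0.2}
  ]
}}

```text
t: 8.73
position: [0.6214, 0.0815, 0.2443]
tool_rot: [0.001, 3.141, 0.0]
wrist_force: [-1.6, 1.3, 0.8]
opening: 0.0439
grip_force: 64.0
```

Request:
{"name": "step_arm", "arguments": {
  "series": [
    {"travel": [0,0,0.05],"turn": [0,0,0],"grip": -0.1},
    {"travel": [0,0,0],"turn": [0,0,0],"grip": -0.3},
    {"travel": [0,0,0],"turn": [0,0,0],"grip": -0.6},
    {"travel": [0,0,0],"turn": [0,0,0],"grip": -0.8},
    {"travel": [0,0,0],"turn": [0,0,0],"grip": -0.8},
    {"travel": [0,0,0],"turn": [0,0,0],"grip": -0.8},
    {"travel": [0,0,0],"turn": [0,0,0],"grip": -0.8},
    {"travel": [0,0,-1],"turn": [0,0,0],"grip": -0.8},
    {"travel": [0,0,-2],"turn": [0,0,0],"grip": -0.8},
    {"travel": [0,0,-3],"turn": [0,0,0],"grip": -0.8},
    {"travel": [0,0,-3],"turn": [0,0,0],"grip": -0.8},
    {"travel": [0,0,-3],"turn": [0,0,0],"grip": -0.8},
    {"travel": [2,0,0],"turn": [0,0,0],"grip": -0.8},
    {"travel": [3,0,0],"turn": [0,0,0],"grip": -0.8},
    {"travel": [3,0,0],"turn": [0,0,0],"grip": -0.8},
    {"travel": [2,0,0],"turn": [0,0,0],"grip": -0.8},
    {"travel": [0,0,0],"turn": [0,0,0],"grip": -0.8},
    {"travel": [0,0,0],"turn": [0,0,0],"grip": -0.8}
  ]
}}

```text
t: 10.23
position: [0.5207, 0.0816, 0.3646]
tool_rot: [0.0, 3.139, 0.0]
wrist_force: [-0.9, -0.3, -0.4]
opening: 0.0768
grip_force: 0.0
```

```bash
python3 - <<'E'
from h import *
s=get_state();im=camera("wrist");cv2.imwrite("pics/w3.png",im[:,:,::-1]);print(s["position"],s["opening"],s["joint_pos"].round(2))
m=cv2.inRange(cv2.cvtColor(im,cv2.COLOR_RGB2HSV),(22,120,100),(35,255,255));m[:, :200]=0;m[:, 450:]=0
b=cv2.boxPoints(cv2.minAreaRect(cv2.findNonZero(m)));q=np.array([wz(v,.06,s) for v in b]);print(q.round(3)[:,:2].tolist(),q.mean(0))
for r in masks_of("specimen","wrist")[:3]:
    b=cv2.boxPoints(cv2.minAreaRect(cv2.findNonZero(r["pixels"].astype(np.uint8))));q=np.array([wz(v,.092,s) for v in b]);print(r["confidence"],r["xy"],q.round(3)[:,:2].tolist(),q.mean(0))
print([(r["xy"],wz(r["xy"],.056,s)) for r in tip_of("handle","wrist")][:2])
E
```

```text
[0.52066451 0.08162947 0.36457785] 0.0768334935709442 [ 0.05  0.05  1.49  0.    1.6  -1.52]
[[0.572, 0.037], [0.571, 0.124], [0.673, 0.131], [0.675, 0.031]] [0.62250264 0.08052854 0.06      ]
0.96 [102.7, 294.4] [[0.639, -0.182], [0.602, -0.133], [0.611, -0.124], [0.649, -0.172]] [ 0.62546809 -0.15274748  0.092     ]
0.61 [333.0, 236.4] [[0.465, 0.019], [0.464, 0.165], [0.667, 0.189], [0.663, 0.002]] [0.56481467 0.09392008 0.092     ]
0.6 [588.8, 166.1] [[0.49, 0.304], [0.455, 0.31], [0.459, 0.489], [0.505, 0.48]] [0.47703755 0.39585695 0.092     ]
[([332.9, 140.3], array([0.47354083, 0.09465734, 0.056     ]))]
```

View pics/w3.png

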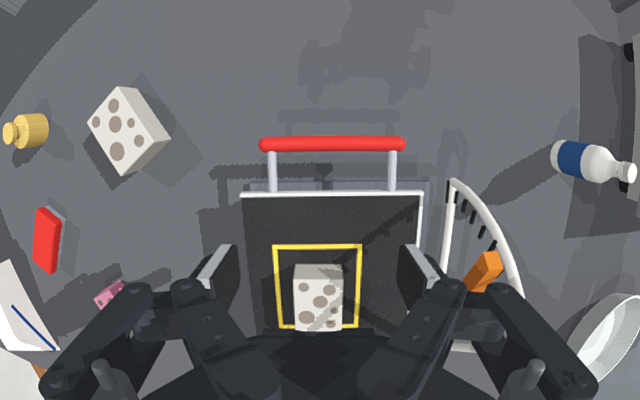

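The wrist view shows the specimen (318,298) flat and centred inside the outline (275–360, 245–328), and nothing else has moved. Next I move over the handle, half-close the fingers to about 28 mm and turn the hand 90°.

Request:
{"name": "step_arm", "arguments": {
  "series": [
    {"travel": [2.3,0.2,0],"turn": [0,0,0],"grip": 0.35},
    {"travel": [2.3,0.1,0],"turn": [0,0,0],"grip": 0.35},
    {"travel": [0,0,0],"turn": [0,0,7],"grip": 0.35},
    {"travel": [0,0,0],"turn": [0,0,7],"grip": 0.35},
    {"travel": [0,0,0],"turn": [0,0,7],"grip": 0.35},
    {"travel": [0,0,0],"turn": [0,0,7],"grip": 0.35},
    {"travel": [0,0,0],"turn": [0,0,7],"grip": 0.35},
    {"travel": [0,0,0],"turn": [0,0,7],"grip": 0.35},
    {"travel": [0,0,0],"turn": [0,0,7],"grip": 0.35},
    {"travel": [0,0,0],"turn": [0,0,7],"grip": 0.35},
    {"travel": [0,0,0],"turn": [0,0,7],"grip": 0.35},
    {"travel": [0,0,0],"turn": [0,0,7],"grip": 0.35},
    {"travel": [0,0,0],"turn": [0,0,7],"grip": 0.35},
    {"travel": [0,0,0],"turn": [0,0,7],"grip": 0.35},
    {"travel": [0,0,0],"turn": [0,0,6],"grip": 0.35},
    {"travel": [0,0,0],"turn": [0,0,0],"grip": 0.35},
    {"travel": [0,0,0],"turn": [0,0,0],"grip": 0.35}
  ]
}}

```text
t: 11.8
position: [0.4761, 0.0845, 0.3631]
tool_rot: [-2.219, -2.224, 0.0]
wrist_force: [-0.8, 0.7, -0.2]
opening: 0.0278
grip_force: 0.0
```

```bash
python3 - <<'E'
from h import *
s=get_state();im=camera("wrist");cv2.imwrite("pics/w4.png",im[:,:,::-1]);print(s["position"],s["opening"],s["joint_pos"].round(2),R.from_rotvec(s["tool_rot"]).as_matrix().round(3))
print([(r["xy"],wz(r["xy"],.056,s)) for r in tip_of("handle","wrist")][:2])
E
```

```text
[0.47608037 0.08450989 0.36308697] 0.027804714854175263 [ 0.06 -0.05  1.59  0.    1.6   0.06] [[-0.002  1.    -0.   ]
 [ 1.     0.002  0.   ]
 [ 0.    -0.    -1.   ]]
[([319.2, 181.6], array([0.47771111, 0.09496349, 0.056     ]))]
```

View pics/w4.png

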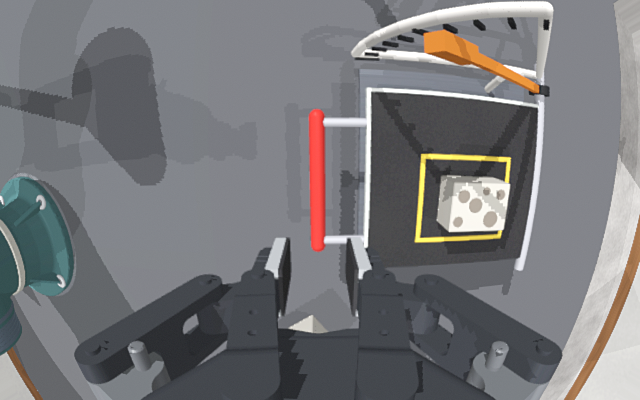

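The bar (column 317) lies midway between the fingers (pads at columns 283 and 352), and the specimen sits well in the outline. Descending and pinching.

Request:
{"name": "step_arm", "arguments": {
  "series": [
    {"travel": [0,0,2],"turn": [0,0,0],"grip": 0.35},
    {"travel": [0,0,2.5],"turn": [0,0,0],"grip": 0.35},
    {"travel": [0,0,2.5],"turn": [0,0,0],"grip": 0.35},
    {"travel": [0,0,2],"turn": [0,0,0],"grip": 0.35},
    {"travel": [0,0,2],"turn": [0,0,0],"grip": 0.35},
    {"travel": [0,0,1.5],"turn": [0,0,0],"grip": 0.35},
    {"travel": [0,0,1.5],"turn": [0,0,0],"grip": 0.35},
    {"travel": [0,0,1],"turn": [0,0,0],"grip": 0.35},
    {"travel": [0,0,0.3],"turn": [0,0,0],"grip": 0.35},
    {"travel": [0,0,0],"turn": [0,0,0],"grip": 0.35},
    {"travel": [0,0,0],"turn": [0,0,0],"grip": 0.35}
  ]
}}

```text
t: 12.82
position: [0.4757, 0.0846, 0.2109]
tool_rot: [2.221, 2.221, 0.001]
wrist_force: [0.1, 0.1, -0.7]
opening: 0.0275
grip_force: 0.0
```

Request:
{"name": "step_arm", "arguments": {
  "series": [
    {"travel": [0,0,0],"turn": [0,0,0],"grip": 0.5},
    {"travel": [0,0,0],"turn": [0,0,0],"grip": 0.6},
    {"travel": [0,0,0],"turn": [0,0,0],"grip": 0.7},
    {"travel": [0,0,0],"turn": [0,0,0],"grip": 0.8},
    {"travel": [0,0,0],"turn": [0,0,0],"grip": 1},
    {"travel": [0,0,0],"turn": [0,0,0],"grip": 1},
    {"travel": [0,0,0],"turn": [0,0,0],"grip": 1},
    {"travel": [0,0,0],"turn": [0,0,0],"grip": 1}
  ]
}}

```text
t: 13.48
position: [0.4753, 0.0846, 0.2115]
tool_rot: [2.221, 2.221, 0.001]
wrist_force: [-2.7, -0.5, 5.3]
opening: 0.0118
grip_force: 58.4
```

The bar is gripped at 58 N. I'm lifting smoothly along the arc, radius 0.235 m about the hinge at x≈0.710, z=0.056.

Request:
{"name": "step_arm", "arguments": {
  "series": [
    {"travel": [0,0,-0.15],"turn": [0,0,0],"grip": 1},
    {"travel": [0,0.01,-0.3],"turn": [0,0,0],"grip": 1},
    {"travel": [0,0.02,-0.45],"turn": [0,0,0],"grip": 1},
    {"travel": [0,0.02,-0.47],"turn": [0,0,0],"grip": 1},
    {"travel": [0,0.03,-0.47],"turn": [0,0,0],"grip": 1},
    {"travel": [0,0.03,-0.5],"turn": [0,0,0],"grip": 1},
    {"travel": [0,0.07,-0.47],"turn": [0,0,0],"grip": 1},
    {"travel": [0,0.07,-0.47],"turn": [0,0,0],"grip": 1},
    {"travel": [0,0.07,-0.46],"turn": [0,0,0],"grip": 1},
    {"travel": [0,0.07,-0.46],"turn": [0,0,0],"grip": 1},
    {"travel": [0,0.07,-0.46],"turn": [0,0,0],"grip": 1},
    {"travel": [0,0.12,-0.46],"turn": [0,0,0],"grip": 1},
    {"travel": [0,0.12,-0.46],"turn": [0,0,0],"grip": 1},
    {"travel": [0,0.11,-0.45],"turn": [0,0,0],"grip": 1},
    {"travel": [0,0.11,-0.4],"turn": [0,0,0],"grip": 1},
    {"travel": [0,0.08,-0.3],"turn": [0,0,0],"grip": 1},
    {"travel": [0,0.04,-0.2],"turn": [0,0,0],"grip": 1},
    {"travel": [0,0,0],"turn": [0,0,0],"grip": 1}
  ]
}}

```text
t: 14.98
position: [0.4853, 0.0847, 0.28]
tool_rot: [-2.221, -2.22, 0.001]
wrist_force: [-6.9, 2.3, -1.3]
opening: 0.012
grip_force: 58.5
```

```bash
python3 - <<'E'
from h import *
s=get_state();im=camera("wrist");camera("side");print(s["position"],s["wrist_force"],s["opening"],s["grip_force"])
i2=camera("side");cv2.imwrite("pics/s5.png",np.hstack([cv2.resize(i2[180:280,260:420],(640,400),interpolation=cv2.INTER_CUBIC)])[:,:,::-1])
E
```

```text
[0.48533181 0.0847122  0.28001589] [-6.94910745  2.33125864 -1.30406145] 0.012031830023283528 58.512216210365295
```

View pics/s5.png

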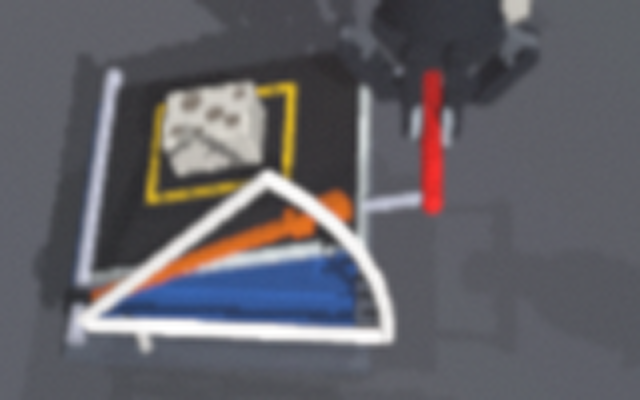

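The plate is about 0.30 rad up with the specimen still inside the outline. In the crop the pointer runs from (95,297) to (340,205) and the plate's near edge from (100,275) to (350,240). I'm checking the angles geometrically.

```bash
python3 - <<'E'
from h import *
def pl(p,y):
    c,d=ray("side",(260+p[0]/4,180+p[1]/4));return c+d*(y-c[1])/d[1]
for n,a,b,y in(("pointer",(95,297),(340,205),.1975),("plate",(100,275),(350,240),.1805)):
    P,Q=pl(a,y),pl(b,y);print(n,P.round(3),Q.round(3),np.arctan2(Q[2]-P[2],P[0]-Q[0]),np.arctan2(Q[2]-.056,.710-Q[0]))
E
```

```text
pointer [0.697 0.198 0.061] [0.54  0.198 0.17 ] 0.6035500829709195 0.589347541556287
plate [0.696 0.18  0.062] [0.533 0.18  0.113] 0.30248773017724745 0.3130366988084079
```

The pointer is at ≈0.59 rad, agreeing with the first measurement, and the plate reading matches the arm's 0.30. I'm continuing to 0.59.

Request:
{"name": "step_arm", "arguments": {
  "series": [
    {"travel": [0,0.1,-0.2],"turn": [0,0,0],"grip": 1},
    {"travel": [0,0.14,-0.35],"turn": [0,0,0],"grip": 1},
    {"travel": [0,0.15,-0.42],"turn": [0,0,0],"grip": 1},
    {"travel": [0,0.15,-0.42],"turn": [0,0,0],"grip": 1},
    {"travel": [0,0.15,-0.42],"turn": [0,0,0],"grip": 1},
    {"travel": [0,0.15,-0.42],"turn": [0,0,0],"grip": 1},
    {"travel": [0,0.2,-0.42],"turn": [0,0,0],"grip": 1},
    {"travel": [0,0.2,-0.42],"turn": [0,0,0],"grip": 1},
    {"travel": [0,0.2,-0.42],"turn": [0,0,0],"grip": 1},
    {"travel": [0,0.2,-0.42],"turn": [0,0,0],"grip": 1},
    {"travel": [0,0.2,-0.42],"turn": [0,0,0],"grip": 1},
    {"travel": [0,0.24,-0.4],"turn": [0,0,0],"grip": 1},
    {"travel": [0,0.24,-0.4],"turn": [0,0,0],"grip": 1},
    {"travel": [0,0.24,-0.4],"turn": [0,0,0],"grip": 1},
    {"travel": [0,0.2,-0.32],"turn": [0,0,0],"grip": 1},
    {"travel": [0,0.12,-0.2],"turn": [0,0,0],"grip": 1},
    {"travel": [0,0.07,-0.1],"turn": [0,0,0],"grip": 1},
    {"travel": [0,0,0],"turn": [0,0,0],"grip": 1},
    {"travel": [0,0,0],"turn": [0,0,0],"grip": 1},
    {"travel": [0,0,0],"turn": [0,0,0],"grip": 1}
  ]
}}

```text
t: 16.8
position: [0.5136, 0.085, 0.3418]
tool_rot: [-2.218, -2.218, 0.006]
wrist_force: [-11.6, 1.8, 2.4]
opening: 0.0117
grip_force: 58.5
```

```bash
python3 - <<'E'
from h import *
s=get_state();i2=camera("side");i1=camera("top");print(s["position"],s["wrist_force"],s["opening"],s["grip_force"],np.arcsin((s["position"][2]-.2115)/.235))
cv2.imwrite("pics/s6.png",np.hstack([cv2.resize(i2[170:290,270:390],(400,400),interpolation=cv2.INTER_CUBIC),cv2.resize(i1[140:260,230:350],(400,400),interpolation=cv2.INTER_CUBIC)])[:,:,::-1])
E
```

```text
[0.51357908 0.0849721  0.34181827] [-11.61603667   1.81107699   2.4450114 ] 0.011717173432655012 58.54564726352692 0.5878171133393864
```

View pics/s6.png

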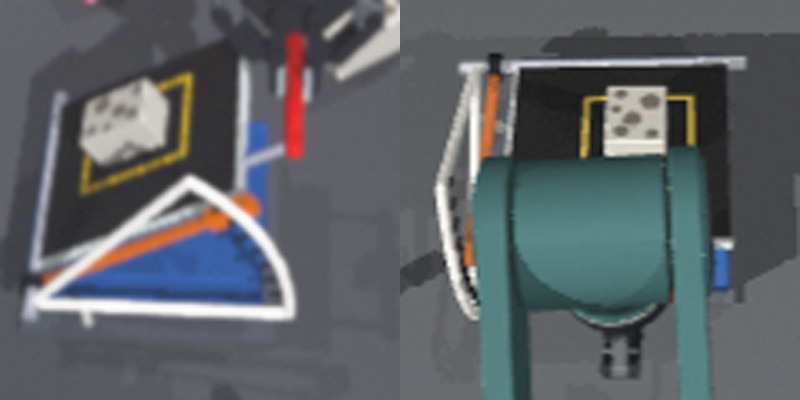

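The side crop shows the plate edge (45,265)→(241,190) running beside the pointer (45,280)→(250,205), with the specimen inside the outline. I'll check this numerically by projecting the model.

```bash
python3 - <<'E'
from h import *
th=.588
def proj(cam,P):
    p=camera_params(cam);M=R.from_rotvec(p["orientation"]).as_matrix();v=(P-p["xyz"])@M;K=p["K"];return np.c_[K[0,0]*v[:,0]/-v[:,2]+K[0,2],K[1,1]*-v[:,1]/-v[:,2]+K[1,2]]
Ry=R.from_euler("y",th).as_matrix();H=np.array([.7103,.0955,.056])
def W(p): return H+np.atleast_2d(p)@Ry.T
camera("side")
ms=[r for r in masks_of("specimen","side") if 285<r["xy"][0]<330 and 190<r["xy"][1]<225]
for r in ms:
    m=r["pixels"].astype(np.uint8);best=None
    for dx in np.arange(-20,21,2)/1000:
        for dy in np.arange(-20,21,2)/1000:
            c=np.array([[-.09+dx+a*.03,-.015+dy+b*.0225,.004+h] for a in(-1,1) for b in(-1,1) for h in(0,.032)])
            k=np.zeros((400,640),np.uint8);cv2.fillConvexPoly(k,cv2.convexHull(proj("side",W(c)).round().astype(np.int32)),1)
            iou=(k&m).sum()/(k|m).sum()
            if best is None or iou>best[0]: best=(iou,dx,dy)
    print(r["confidence"],m.sum(),best)
def pl(p,y):
    c,d=ray("side",(270+p[0]*.3,170+p[1]*.3));return c+d*(y-c[1])/d[1]
for n,a,b,y in(("pointer",(45,280),(250,205),.1975),("plate",(45,263),(165,219),.1805),("platecorner",(45,263),(241,190),.1805)):
    P,Q=pl(a,y),pl(b,y);print(n,np.arctan2(Q[2]-P[2],P[0]-Q[0]),np.arctan2(Q[2]-.056,.710-Q[0]))
s=get_state();print(s["qd"].round(3),s["grip_force"])
E
```

```text
0.55 464 (np.float64(0.8974854932301741), np.float64(0.0), np.float64(0.0))
0.34 2548 (np.float64(0.10089445438282647), np.float64(0.02), np.float64(0.02))
pointer 0.5929739301601071 0.585338371366746
plate 0.587014194382756 0.5790228241848737
platecorner 0.5930610040983325 0.5875296530703937
[ 0.001 -0.001 -0.001  0.001  0.     0.   ] 58.544111251831055
```

The plate (0.588) lines up with the pointer (≈0.59). The specimen is centred, the bar is gripped at 58 N and everything is still, so I'm handing in.

```bash
python3 -c "
from plant import *
print(hand_in())"
```

```text
the job is handed in; nothing more can be done
None
```

I handed the job in with the specimen centred in the outline, the plate at 0.588 rad against the pointer's 0.59 or so, and the bar gripped at about 58 N; the hand-in returned no verdict.

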